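Seat the reference tile and hold the dead-man key at half travel

ROBOT

A 6-joint arm with a two-finger parallel gripper is mounted at the origin on the work surface. World frame = base frame: x ahead of the robot, y to its left, z up, the work surface at z = 0. Lengths are in m, angles in degrees, forces in N, time in s.
With the tool pointing down it reaches from about 0.375 to 0.9 m from the base axis. Payload 3.1 kg.
Tool frame: the origin (TCP) lies on the centre line of the jaws, within the pads' length; the fingertips stand 17 mm ahead of it and the grasp point (between the pads) lies 2 mm behind it; z points along the fingers, y is the line along which they close (so a half turn about z gives the same grasp; the last joint's range is limited). The gripper opens to 87 mm and grips with 3 to 60 N. Pads are 19 mm wide; open, the fingers measure 117 mm over their backs; the gripper's body (75 mm by 190 mm) begins 51 mm behind the grasp point.
Start: joints at [54.975, 30.224, 82.088, -0, 67.689, -10.227], TCP at [0.262, 0.567, 0.24] pointing down, gripper open.
Joint ranges: [-176.69, 176.69], [-43.24, 126.21], [12.49, 139.97], [-82, 262], [0, 151.66], [-163.58, 163.58]. Speed limits (degrees/s): [159.86, 159.86, 180, 180, 180, 180].

INTERFACE

Orientations are given as a 3x3 rotation matrix whose columns are the frame's x, y, z axes.
In Python, from rig import bot, imaging, finder gives the robot as it stands. The module is installed in compiled form; this text tells all that it offers.
- The arm moves only by the tool play_rows, never from a script. Its argument "motion" is a list that holds one entry, the list of rows, each a list of 6 numbers: the shift along the tool's x, y, z in fractions of the full range, 1 being 0.6 m, then the turn, a rotation vector about the tool's x, y, z in a scale on which 1.0 is 60 degrees. In form: [[[dx, dy, dz, wx, wy, wz], ...]]. A call has 1 to 8 rows; each row is the pose to reach, as a shift and turn from the pose commanded when the call began, along the tool's axes at that moment; what a row does not reach only later rows make up. A row lasts 1/12 s, in which the tool goes at most 41.7 mm and 7.16 degrees, less where a joint would pass 70% of its speed; a pose out of reach is approached as far as the arm can. A call with a gripper value outside its range is refused whole. "fingers" is the finger opening in m, from 0 to 0.087, set as the call begins (left out, the last holds). The fingers move at their own pace and stop on an object; the grip force is fixed at half the most. Time passes only in rows, so rows that repeat a pose let the fingers close. It gives the time, the measured TCP pose, the force, the opening and the grip force at its end, in the units of the state.
- bot.read_state(): the state, without advancing time (a new reading comes with each control period).
- imaging.capture(name): name is "side" or "top"; returns a dict with "frame" (384x512x3 uint8, red, green, blue), "camera_matrix" (3x3 intrinsics, pixels), "k1" (the pictures are not rectified: a ray, as slopes to the right and down, at radius r is drawn at 1 + k1 r^2 times it, then the intrinsics apply), "R" (3x3) and "t" (3): a world point X has camera coordinates R X + t. Camera axes: x right, y down, z forward; pixel columns grow to the right and rows downward; lengths in m; the calibration is good to about 2 mm. A picture is of the moment at which its call begins. There is no depth.
- bot.hand_in(): hands the job in; it is judged then, once.
Trained networks look in the newest picture that a camera, given by its name, has taken for a name from the list of things; names that differ only in an ending like _2 or _b are one class to them, and where a whole thing is asked for, a point or a joint stands for the part that bears it (a point fixed in the world has none). Each returns a list of dicts, best first, with "confidence" (0 to 1); they miss things now and then, are a little off and sometimes report something else, mostly with a low value. They report only what shows in the picture. A call takes as long as a camera call. They do not tell look-alikes from the thing itself.
- finder.recognise(camera, name): "at" ([x, y, z] in m, in world coordinates, good to about 4 mm: the middle of the surface that is visible of it).
- finder.outline_of(camera, name): "pixels" (384x512 bool, what is visible of it).
The state is a dict: "time_s": time; "joint_positions": joint angles; "qvel": joint speeds; "tau": joint torques, N m; "position": TCP position; "tcp_rot": TCP orientation; "force": force on the tool from outside, world axes, zero at the start; "moment": the same for the moment, N m; "opening": opening from 0.0 (shut) to 1.0 (fully open); "grasp_force": force on a finger pad.
Only numpy, scipy, OpenCV 4.12 (cv2) and the standard library are available. Lean on these libraries where they do the work, as an engineer would, in place of code of your own. Each camera call takes 0.05 s, during which the arm holds its last target. There are 200 camera calls.

TASK

Lay the white ceramic tile into the aluminium nest on the black sample stage and press it down firmly so that it sits flat and level. Then push the yellow spring-loaded dead-man key half-way down (12 mm of its 24 mm travel, where the green band of its stem meets the collar; never nearly all the way, which trips it) and finish while still holding it there with the gripper. Leave the other tiles and everything else on the bench where they are.

Things in the scene. Friction and masses are not known exactly. Their poses are not given: they have to be found in the camera images.
- tile_white: White ceramic reference tile, loose, 70 (x) x 45 (y) x 8 (z) mm, about 50 to 100 g, lying flat on the bench at the start among a brass and a blue tile of the same size. Origin: centre of its underside, z up.
- stage: Black sample stage fixed to the bench, turned about the vertical; deck 170 (x) x 120 (y) mm, its top 60 mm above the bench. Origin: centre of its foot on the bench, z up. In the middle of the deck is the nest (see point nest).
- nest (a point): Centre of the nest floor, which is the deck top, 60 mm above the bench; axes as the stage. An aluminium rim 4 mm high, 8 mm wide bounds an inside of 75 (stage x) x 50 (stage y) mm: the tile lies with its long side along stage x, either way round, its top 4 mm above the rim. Each long side of the rim has a 40 mm gap in its middle, where the fingers may go down to the deck.
- station: Beige key station fixed to the bench, 120 (x) x 90 (y) x 50 mm high, with a dark collar (32 mm across, 6 mm high) in the middle of its top. Origin: centre of its underside on the bench, z up. It carries the dead-man key.
- key_top (a point): Centre of the top face of the yellow dead-man key: a round flat cap 44 mm across and 12 mm thick, on an upright stem in the middle of the station. At rest the top is 96 mm above the bench and the cap's underside 28 mm above the collar; the point moves down with the key.
- key (a joint): Travel of the dead-man key, m: 0 at rest (up), grows as it is pushed straight down, stops at 0.024. Its spring needs about 3 N to start, plus 0.4 N per mm: 8 N at 12 mm, 13 N at the stop. At rest the stem is white from 0 to 9 mm above the collar, green from 9 to 15 mm, red above; half-way, the green band is at the collar top. Beyond 18 mm the key trips.
- tile_brass: Brass tile, loose, 70 x 45 x 8 mm, lying on the bench; leave it. Origin: centre of its underside.
- tile_blue: Blue ceramic tile, loose, 70 x 45 x 8 mm, lying on the bench; leave it. Origin: centre of its underside.
- bottle: Amber bottle, loose, 52 mm across, 140 mm high, upright; leave it. Origin: centre of its underside.
- jar: Clear jar with blue lid, loose, 60 mm across, 70 mm high; leave it. Origin: centre of its underside.
- lens_cap: Black lens cap, loose, 54 mm across, 14 mm high, flat on the bench; leave it. Origin: centre of its underside.
- screwdriver: Screwdriver, loose, 170 mm long, lying along its x; leave it. Origin: under its middle.
- weight: Brass weight with a knob, loose, 34 mm across, 50 mm high; leave it. Origin: centre of its underside.
There are look-alikes about, which are no part of the job. Several things look just like the tile_white: the one meant starts farthest to the robot's left.

How it is judged (in metres and radians):
On the way, in this order (a step that is already met when the one before it is completed fails the run):
1. the white tile lies level in the nest and is pressed down onto it (z of tile_white in the frame of nest between -0.003 and 0.002 m and horizontal distance between tile_white and nest below 0.007 m and angle between the x axis of tile_white and the x axis of stage, either way round below 0.15 rad and angle between tile_white's own z axis and vertical below 0.03 rad and contact force between tile_white and stage above 3 N), for 0.2 s.
2. the dead-man key is held half-way down by the gripper (value of joint key between 0.009 and 0.015 m and contact force between the fingers and station above 3 N), for 0.3 s.
At the end, for the whole second after the job is handed in: The white tile rests in the nest: underside within 2 mm of the nest floor, centre within 7 mm of the nest's, long side along the nest's within 0.15 rad, tilt under 0.03 rad. The gripper's fingers are still pressing the dead-man key with more than 3 N and hold it still at 9 to 15 mm of travel (all of step 2 and z of tile_white in the frame of nest between -0.003 and 0.002 m and horizontal distance between tile_white and nest below 0.007 m and angle between the x axis of tile_white and the x axis of stage, either way round below 0.15 rad and angle between tile_white's own z axis and vertical below 0.03 rad and velocity of joint key between -0.01 and 0.01 m/s and linear speed of tile_white below 0.01 m/s); the arm keeps its last pose, push and grip.
It fails at once if the dead-man key is pushed beyond 18 mm and trips (value of joint key above 0.018 m).
It fails at once if another tile, the bottle, jar, lens cap, screwdriver or weight is moved by more than 20 mm (distance of any of tile_brass, tile_blue, bottle, jar, lens_cap, screwdriver, weight from where it was at the start of the episode above 0.02 m).
It also fails if it takes over 64 s, if anything falls off the work surface, if the arm or the gripper's body presses on something with over 40 N, if the wrist force passes 120 N, or if a joint passes its speed limit or range.

## Working session

There is one attempt and no reset: what is moved stays moved. The work goes in short steps, Python scripts to look and compute and a tool call to move; the robot and the scene stay as the last step left them, time stands still between calls to the robot, and variables do not carry over. Pictures are saved under pics/ and viewed, at most 10 in all, crops included, and the job is handed in when it is done.

Besides the shell and the picture viewer there is one more tool, called after "Call:" by a JSON object that holds its "api" and its "payload". play_rows: Moves the arm, as the interface text tells. Its arguments: {"type":"object","properties":{"motion":{"type":"array"},"fingers":{"type":"number"}},"required":["motion"]}

```bash
mkdir -p pics; python3 - <<'E'
from rig import bot, imaging, finder
import cv2,numpy as np
ims=[]
for c in("top","side"):
    d=imaging.capture(c); cv2.imwrite(f"pics/{c}0.png",d["frame"][:,:,::-1]); 
    print(c,np.round(d["camera_matrix"],1).tolist(),d["k1"],np.round(d["R"],3).tolist(),np.round(d["t"],3))
    for n in("tile_white","stage","key_top","tile_brass","tile_blue","station"):
        print(n,[(np.round(o["at"],3).tolist(),round(o["confidence"],2)) for o in finder.recognise(c,n)])
s=bot.read_state();print(s["time_s"],s["position"],np.round(s["tcp_rot"],3).tolist())
E
```

```text
top [[347.7, 0.0, 254.6], [0.0, 347.7, 193.6], [0.0, 0.0, 1.0]] -0.08993505824795628 [[0.001, -1.0, -0.0], [-0.993, -0.001, -0.115], [0.115, 0.0, -0.993]] [-0.008  0.551  1.055]
tile_white [([0.398, -0.114, 0.008], 0.79), ([0.445, 0.005, 0.004], 0.77), ([0.321, -0.351, 0.006], 0.7)]
stage [([0.563, -0.268, 0.064], 0.57)]
key_top [([0.584, 0.34, 0.099], 0.62)]
tile_brass [([0.546, -0.018, 0.008], 0.83)]
tile_blue [([0.445, 0.002, 0.005], 0.61), ([0.655, 0.052, 0.007], 0.59)]
station [([0.577, 0.334, 0.052], 0.85)]
side [[396.3, 0.0, 256.8], [0.0, 396.3, 190.1], [0.0, 0.0, 1.0]] -0.06445165037046519 [[0.999, -0.034, -0.003], [-0.025, -0.661, -0.75], [0.023, 0.75, -0.661]] [-0.546  0.082  1.091]
tile_white [([0.395, -0.115, 0.004], 0.74), ([0.573, -0.138, 0.006], 0.74), ([0.443, -0.002, 0.008], 0.53), ([0.753, -0.208, 0.033], 0.3)]
stage [([0.563, -0.285, 0.061], 0.86), ([0.579, 0.332, 0.091], 0.56), ([0.347, -0.232, 0.017], 0.42)]
key_top []
tile_brass [([0.538, -0.023, 0.008], 0.78)]
tile_blue [([0.541, -0.025, 0.01], 0.69), ([0.661, 0.044, 0.004], 0.62), ([0.562, -0.285, 0.061], 0.23)]
station [([0.582, 0.319, 0.05], 0.71)]
0.7 [0.26210359 0.56735204 0.23957731] [[-0.908, 0.419, 0.0], [0.419, 0.908, 0.0], [-0.0, 0.0, -1.0]]
```

View pics/top0.png

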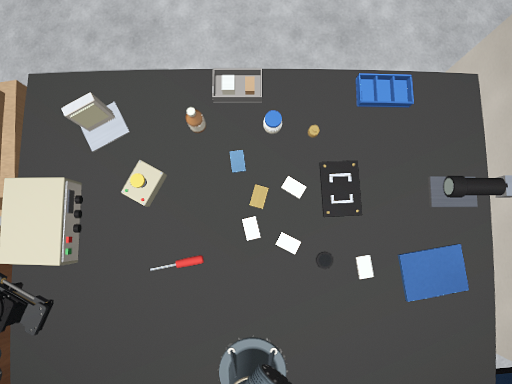

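View pics/side0.png

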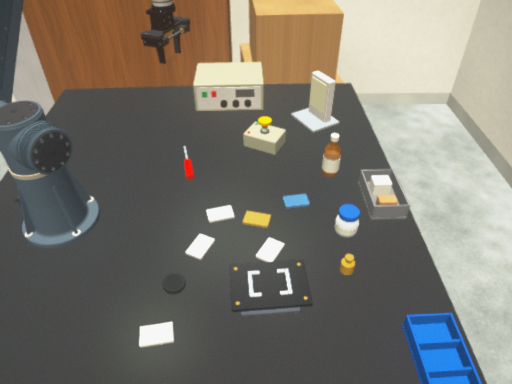

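The top picture shows four white tiles at pixels (251,228), (288,243), (293,187) and (364,267). Image left is +y, so the robot's left-most is the one at (251,228), y≈+0.005, and that fits the description. The white block at (228,83) in the tray is a thick box, not a tile. Next I'll measure and confirm in a crop.

```bash
cat > h.py <<'E'
import numpy as np,cv2
from rig import bot, imaging, finder
def plane(d,px,z):
    K=d["camera_matrix"];px=np.atleast_2d(px).astype(float)
    q=(px-[K[0,2],K[1,2]])/[K[0,0],K[1,1]];u=q.copy()
    for _ in range(10): u=q/(1+d["k1"]*(u**2).sum(1,keepdims=True))
    R=np.array(d["R"]);t=np.array(d["t"]);r=np.c_[u,np.ones(len(u))]@R;c=-R.T@t
    return c[:2]+(r*((z-c[2])/r[:,2])[:,None])[:,:2]
def proj(d,X):
    p=np.array(d["R"])@np.array(X,float)+d["t"];u=p[:2]/p[2];u=u*(1+d["k1"]*(u@u));K=d["camera_matrix"]
    return np.array([K[0,0]*u[0]+K[0,2],K[1,1]*u[1]+K[1,2]])
def region(d,c,rad,z,mask):
    """min-area rect in world of masked pixels, upsampled crop around world point"""
    x,y=proj(d,[*c,z]).round().astype(int)
    S=6;sub=mask[y-rad:y+rad+1,x-rad:x+rad+1]
    big=cv2.resize(sub.astype(np.float32),None,fx=S,fy=S,interpolation=cv2.INTER_CUBIC)
    b=(big>.5)
    ys,xs=np.nonzero(b);px=np.c_[(xs+.5)/S-.5+x-rad,(ys+.5)/S-.5+y-rad]
    return plane(d,px,z)
def rect(W):
    (c,s,a)=cv2.minAreaRect((W*1000).astype(np.float32))
    if s[0]<s[1]: s=s[::-1];a+=90
    return np.array(c)/1000,s,(a+90)%180-90
E
python3 - <<'E'
from h import *
for c in("top","side"):
    d=imaging.capture(c);f=d["frame"].astype(float);m=np.clip((f.min(2)-40)/ (215-40),0,1)
    W=region(d,(.445,.003),17 if c=="top" else 20,.008,m)
    print(c,"tile",rect(W),W.mean(0),len(W))
    W=region(d,(.563,-.275),30 if c=="top" else 40,.064,m if c=="top" else m)
    print("nest",rect(W),W.mean(0))
    y=(f[:,:,0]>150)&(f[:,:,1]>130)&(f[:,:,2]<80)
    W=region(d,(.582,.335),14 if c=="top" else 16,.096,y.astype(float))
    print("key",rect(W),W.mean(0))
    o=finder.outline_of(c,"station")
    if c=="top":
        a=cv2.resize(d["frame"][135:285,225:385,::-1],None,fx=5,fy=5,interpolation=cv2.INTER_CUBIC)[:600]
        a=cv2.resize(d["frame"][150:270,225:385,::-1],None,fx=5,fy=5,interpolation=cv2.INTER_CUBIC);cv2.imwrite("pics/crop_top.png",a)
    else:
        a=np.vstack([cv2.resize(d["frame"][100:160,225:305,::-1],None,fx=6,fy=6,interpolation=cv2.INTER_CUBIC)[:,:480],cv2.resize(d["frame"][205:315,160:320,::-1],None,fx=3,fy=2,interpolation=cv2.INTER_CUBIC)]);cv2.imwrite("pics/crop_side.png",a)
E
```

```text
top tile (array([0.44483371, 0.00469886]), (72.4189453125, 48.00286865234375), 13.86655044555664) [0.44471737 0.00441496] 11833
nest (array([ 0.56548706, -0.27042099]), (147.2135772705078, 90.75255584716797), 3.474912405014038) [ 0.56719284 -0.2711883 ]
key (array([0.57901831, 0.32709689]), (31.08380889892578, 8.74858570098877), -16.437713623046875) [0.57832733 0.32831291]
side tile (array([ 0.42624963, -0.00866832]), (126.1827392578125, 74.70237731933594), 33.7097053527832) [0.44301896 0.00191044] 13764
nest (array([ 0.56214673, -0.23264476]), (148.52523803710938, 94.81405639648438), -87.63232493400574) [ 0.56597668 -0.2299027 ]
key (array([0.58311578, 0.33885519]), (61.11922836303711, 45.73344039916992), 87.7978286743164) [0.58269628 0.33939705]
```

View pics/crop_top.png

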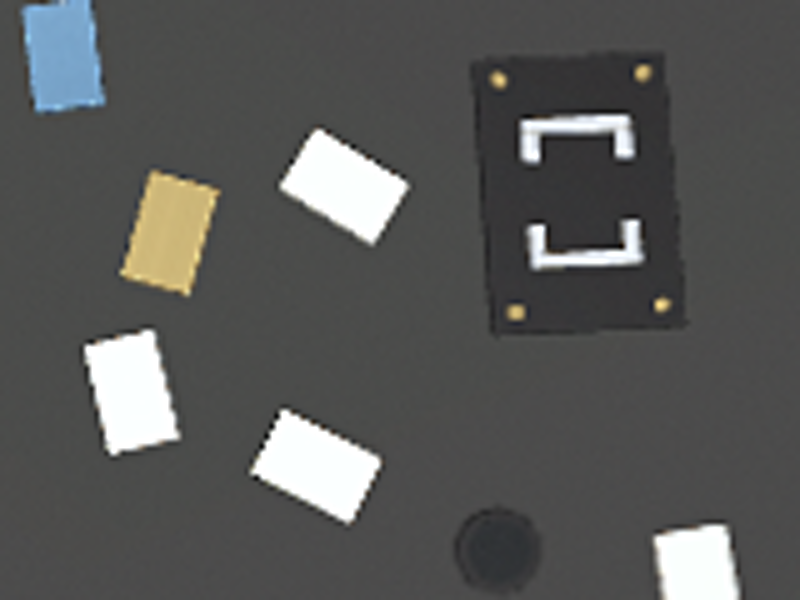

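View pics/crop_side.png

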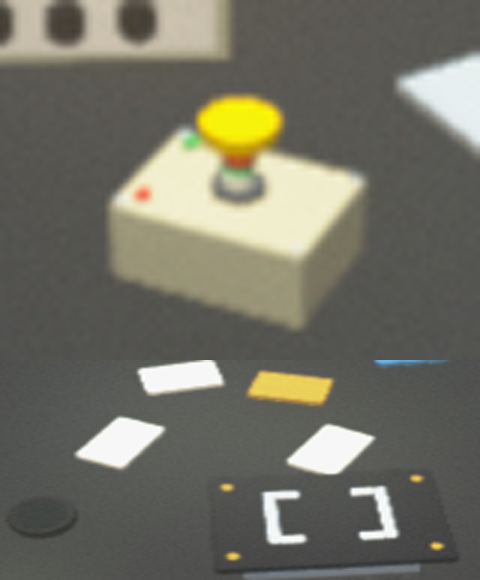

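The crop confirms the target: the white tile at crop (132,392), full-image (251,228), is the left-most of the four. The nest's long side runs close to world x. The side crop shows the key up at rest, with the white stem at the collar. I'll redo the measurement with cleaner masks.

```bash
cat > m.py <<'E'
from h import *
def meas(c,hints,S=6):
    d=imaging.capture(c);f=cv2.resize(d["frame"],None,fx=S,fy=S,interpolation=cv2.INTER_CUBIC).astype(float)
    gray=f.min(2);sat=f.max(2)-gray
    masks={"tile":gray>140,"nest":(gray>120)&(sat<60),"key":(f[:,:,0]>130)&(f[:,:,1]>110)&(f[:,:,2]<100)}
    for n,(p,z,rad) in hints.items():
        x,y=(proj(d,[*p,z])*S).round().astype(int);r=rad*S
        b=np.zeros(gray.shape,np.uint8);b[y-r:y+r,x-r:x+r]=masks[n][y-r:y+r,x-r:x+r]
        k,lab,st,_=cv2.connectedComponentsWithStats(b)
        keep=[i for i in range(1,k) if st[i,4]>25*S*S*(1 if n!="key" else 4)/2]
        ys,xs=np.nonzero(np.isin(lab,keep))
        W=plane(d,np.c_[(xs+.5)/S-.5,(ys+.5)/S-.5],z);C,s,a=rect(W)
        print(c,n,"comps",[int(st[i,4]/S/S) for i in keep],"c",C.round(4),"size",np.round(s,1),"ang",round(a,1),"mean",W.mean(0).round(4),
         "circ",[np.round(v,4) for v in cv2.minEnclosingCircle((W).astype(np.float32))])
    return d
E
python3 - <<'E'
from m import *
for c,k in(("top",1),("side",1)):
    t=c=="top"
    meas(c,{"tile":((.445,.004),.008,17 if t else 14),"nest":((.563,-.271),.064,24 if t else 28),"key":((.582,.335),.096,14)})
E
```

```text
top tile comps [325] c [0.4449 0.0046] size [72.1 47.3] ang 13.9 mean [0.4448 0.0045] circ [array([0.445, 0.004]), np.float64(0.0416)]
top nest comps [111, 104] c [ 0.5661 -0.2705] size [93.7 70.4] ang 3.2 mean [ 0.5672 -0.2709] circ [array([ 0.5659, -0.2704]), np.float64(0.0561)]
top key comps [] c [0. 0.] size [0. 0.] ang 0.0 mean [nan nan] circ [array([0., 0.]), np.float64(0.0)]
side tile comps [364] c [0.4433 0.0029] size [75.1 55.7] ang 13.9 mean [0.4433 0.0025] circ [array([0.4435, 0.0029]), np.float64(0.043)]
side nest comps [153, 208, 215] c [ 0.5627 -0.2481] size [117.5  94.9] ang -87.4 mean [ 0.5628 -0.2533] circ [array([ 0.5627, -0.2534]), np.float64(0.0683)]
side key comps [127] c [0.5826 0.333 ] size [77.1 48.3] ang 87.8 mean [0.5827 0.3386] circ [array([0.5825, 0.3331]), np.float64(0.0392)]m.py:13: RuntimeWarning: Mean of empty slice.
  print(c,n,"comps",[int(st[i,4]/S/S) for i in keep],"c",C.round(4),"size",np.round(s,1),"ang",round(a,1),"mean",W.mean(0).round(4),
  ret = um.true_divide(
```

```bash
python3 - <<'E'
from h import *
S=6
for c in("top","side"):
    d=imaging.capture(c);f=cv2.resize(d["frame"],None,fx=S,fy=S,interpolation=cv2.INTER_CUBIC).astype(float)
    def comps(mask,p,z,r,amin):
        x,y=(proj(d,[*p,z])*S).round().astype(int);r*=S
        b=np.zeros(mask.shape,np.uint8);b[y-r:y+r,x-r:x+r]=mask[y-r:y+r,x-r:x+r]
        k,l,st,ce=cv2.connectedComponentsWithStats(b)
        return [((ce[i]+.5)/S-.5,st[i,4]/S/S,plane(d,(np.argwhere(l==i)[:,::-1]+.5)/S-.5,z)) for i in range(1,k) if st[i,4]>amin*S*S]
    s=comps((f[:,:,0]-f[:,:,2]>45),(.565,-.271),.061,45,3)
    P=np.array([plane(d,q[0],.061)[0] for q in s]);print(c,"screws",P.round(4).tolist(),P.mean(0).round(4))
    print([q[0].round(1).tolist() for q in s])
    for q in comps((f.min(2)>120)&(f.max(2)-f.min(2)<60),(.565,-.271),.064,30,30): print("rim",q[0].round(1),q[1].round(),q[2].mean(0).round(4),rect(q[2]))
    for q in comps((f[:,:,0]-f[:,:,2]>110)&(f[:,:,1]>110),(.582,.335),.096,22,20): print("key",q[0].round(1),q[1].round(),cv2.minEnclosingCircle(q[2].astype(np.float32)),rect(q[2]))
    x,y=proj(d,[.582,.335,.096]).astype(int);print(x,y,d["frame"][y,x],d["frame"][y-4:y+5:4,x-8:x+9:4].tolist() if c=="top" else "")
E
```

```text
top screws [[0.6405, -0.3121], [0.6355, -0.222], [0.4967, -0.3193], [0.4921, -0.2294]] [ 0.5662 -0.2707]
[[353.1, 164.1], [324.3, 165.5], [356.9, 210.5], [327.7, 212.0]]
rim [339.9 176. ] 112.0 [ 0.6023 -0.2689] (array([ 0.59894434, -0.26867413]), (70.38866424560547, 27.971616744995117), -86.76848602294922)
rim [341.9 199.6] 104.0 [ 0.5297 -0.273 ] (array([ 0.53326825, -0.2722583 ]), (69.82449340820312, 27.71881866455078), -86.9790198802948)
key [137. 180.] 139.0 ((0.5842875838279724, 0.343533456325531), 0.02099861204624176) (array([0.58415979, 0.34353937]), (40.947227478027344, 39.26521301269531), -89.99310561548918)
139 180 [248 233 129] [[[245, 233, 164], [248, 232, 128], [248, 232, 129], [161, 147, 96], [226, 222, 199]], [[249, 235, 128], [248, 233, 129], [248, 233, 129], [254, 237, 130], [232, 228, 205]], [[219, 207, 123], [248, 234, 130], [249, 234, 130], [134, 117, 57], [232, 228, 206]]]
side screws [[0.6332, -0.2225], [0.4896, -0.2298], [0.6377, -0.3122], [0.4944, -0.3195]] [ 0.5637 -0.271 ]
[[298.4, 263.8], [235.2, 268.2], [305.1, 297.5], [237.2, 302.7]]
rim [266.9 255.7] 199.0 [ 0.5626 -0.1987] (array([ 0.56408691, -0.20120329]), (58.2578125, 31.330995559692383), -2.1454544067382812)
rim [285.7 281. ] 209.0 [ 0.6001 -0.2701] (array([ 0.59651801, -0.26949304]), (71.08480834960938, 29.186874389648438), -87.38339853286743)
rim [252.4 283.4] 215.0 [ 0.5274 -0.2738] (array([ 0.53088922, -0.27274667]), (71.08021545410156, 29.26169776916504), -87.93591260910034)
key [264.4 120.5] 111.0 ((0.5827162265777588, 0.33683618903160095), 0.032477181404829025) (array([0.58270105, 0.33683676]), (63.036216735839844, 46.11071014404297), 87.80081939697266)
264 121 [247 243  10]
```

The rows are not in the units I measure in: shifts go in shares of 0.6 m and turns go in shares of 60 degrees. I convert before sending: -0.217 m is -0.3617, -0.2 m is -0.3333, -20 degrees is -0.3333.

Call:
{"api": "play_rows", "payload": {"motion": [[[-0.0333, -0.0333, 0, 0, 0, -0.05], [-0.3333, -0.3617, 0.0333, 0, 0, -0.3333], [-0.3333, -0.3617, 0.0333, 0, 0, -0.3333], [-0.3333, -0.3617, 0.0333, 0, 0, -0.3333], [-0.3333, -0.3617, 0.0333, 0, 0, -0.3333], [-0.3333, -0.3617, 0.0333, 0, 0, -0.3333], [-0.3333, -0.3617, 0.0333, 0, 0, -0.3333], [-0.3333, -0.3617, 0.0333, 0, 0, -0.3333]]], "fingers": 0.068}}

```text
time_s: 1.77
position: [0.3529, 0.2829, 0.2194]
tcp_rot: [[-0.996, 0.086, -0.001], [0.086, 0.996, -0.002], [0.001, -0.002, -1.0]]
force: [-0.6, 0.7, 0.4]
opening: 0.784
grasp_force: 0.0
```

```bash
cat > go.py <<'E'
import sys
from rig import bot
import numpy as np
from scipy.spatial.transform import Rotation as Ro
def go(x,y,z,ang):
    "prints shift/turn (tool axes) to reach TCP x,y,z pointing down, tool x at ang deg in world"
    s=bot.read_state();R=np.array(s["tcp_rot"]);a=np.radians(ang)
    T=np.array([[np.cos(a),np.sin(a),0],[np.sin(a),-np.cos(a),0],[0,0,-1]])
    print("t",round(s["time_s"],2),"pos",np.round(s["position"],4),"j",np.round(s["joint_positions"],1),"F",np.round(s["force"],1),"op",round(s["opening"],3),"g",round(s["grasp_force"],1))
    print("shift",np.round(R.T@(np.array([x,y,z])-s["position"]),4),"turn",Ro.from_matrix(R.T@T).as_rotvec(degrees=True).round(1))
if __name__=="__main__": go(*map(float,sys.argv[1:5]))
E
python3 go.py .4441 .005 .12 193.9
```

```text
t 1.77 pos [0.3529 0.2829 0.2194] j [ 2.460e+01  1.880e+01  1.073e+02 -1.000e-01  5.400e+01 -6.050e+01] F [-0.6  0.7  0.4] op 0.784 g 0.0
shift [-0.1147 -0.2688  0.0998] turn [ -0.1  -0.  -18.8]
```

To row units: -0.269 m is -0.4483, -0.115 m is -0.1917, -18.8 degrees is -0.3133.

Call:
{"api": "play_rows", "payload": {"motion": [[[-0.0167, -0.0417, 0.0167, 0, 0, -0.05], [-0.1917, -0.4483, 0.1667, 0, 0, -0.3133], [-0.1917, -0.4483, 0.1667, 0, 0, -0.3133], [-0.1917, -0.4483, 0.1667, 0, 0, -0.3133], [-0.1917, -0.4483, 0.1667, 0, 0, -0.3133], [-0.1917, -0.4483, 0.1667, 0, 0, -0.3133], [-0.1917, -0.4483, 0.1667, 0, 0, -0.3133], [-0.1917, -0.4483, 0.1667, 0, 0, -0.3133]]]}}

```text
time_s: 2.43
position: [0.4448, 0.0087, 0.1198]
tcp_rot: [[-0.97, -0.242, 0.001], [-0.242, 0.97, -0.0], [-0.001, -0.0, -1.0]]
force: [0.2, 1.6, 0.2]
opening: 0.782
grasp_force: 0.0
```

```bash
python3 go.py .4441 .005 .04 193.9
```

```text
t 2.43 pos [0.4448 0.0087 0.1198] j [ -13.3   28.9  113.8    0.    37.2 -117.3] F [0.2 1.6 0.2] op 0.782 g 0.0
shift [ 0.0017 -0.0033  0.0798] turn [-0.   0.1  0.1]
```

To row units: 0.08 m is 0.1333, 0.04 m is 0.0667.

Call:
{"api": "play_rows", "payload": {"motion": [[[0, 0, 0, 0, 0, 0], [0, 0, 0.0333, 0, 0, 0], [0, 0, 0.0667, 0, 0, 0], [0, 0, 0.1, 0, 0, 0], [0, 0, 0.125, 0, 0, 0], [0, 0, 0.1333, 0, 0, 0], [0, 0, 0.1333, 0, 0, 0], [0, 0, 0.1333, 0, 0, 0]]]}}

```text
time_s: 3.1
position: [0.4444, 0.0109, 0.0405]
tcp_rot: [[-0.97, -0.242, 0.0], [-0.242, 0.97, -0.0], [-0.0, -0.0, -1.0]]
force: [-0.8, -0.3, 0.1]
opening: 0.786
grasp_force: 0.0
```

```bash
python3 go.py .4441 .005 .0195 193.9
```

```text
t 3.1 pos [0.4444 0.0109 0.0405] j [ -13.1   38.8  116.2    0.    24.9 -117.1] F [-0.8 -0.3  0.1] op 0.786 g 0.0
shift [ 0.0017 -0.0056  0.021 ] turn [-0.   0.   0.1]
```

To row units: 0.021 m is 0.035, -0.0056 m is -0.0093.

Call:
{"api": "play_rows", "payload": {"motion": [[[0.0028, -0.0093, 0, 0, 0, 0], [0.0028, -0.0093, 0.0167, 0, 0, 0], [0.0028, -0.0093, 0.0283, 0, 0, 0], [0.0028, -0.0093, 0.035, 0, 0, 0], [0.0028, -0.0093, 0.035, 0, 0, 0]]]}}

```text
time_s: 3.52
position: [0.4437, 0.0047, 0.019]
tcp_rot: [[-0.97, -0.242, -0.0], [-0.242, 0.97, 0.0], [0.0, 0.0, -1.0]]
force: [-0.1, -0.2, -0.1]
opening: 0.778
grasp_force: 0.0
```

Call:
{"api": "play_rows", "payload": {"motion": [[[0, 0, 0, 0, 0, 0], [0, 0, 0, 0, 0, 0], [0, 0, 0, 0, 0, 0], [0, 0, 0, 0, 0, 0], [0, 0, 0, 0, 0, 0], [0, 0, 0, 0, 0, 0], [0, 0, 0, 0, 0, 0], [0, 0, 0, 0, 0, 0]]], "fingers": 0.03}}

```text
time_s: 4.18
position: [0.4439, 0.0048, 0.0194]
tcp_rot: [[-0.97, -0.242, 0.0], [-0.242, 0.97, -0.0], [-0.0, -0.0, -1.0]]
force: [0.3, 0.2, 3.5]
opening: 0.508
grasp_force: 30.0
```

```bash
python3 go.py .4441 .005 .12 193.9
```

```text
t 4.18 pos [0.4439 0.0048 0.0194] j [ -13.9   41.6  116.6    0.    21.8 -117.9] F [0.3 0.2 3.5] op 0.508 g 30.0
shift [-2.000e-04  1.000e-04 -1.006e-01] turn [-0.   0.   0.1]
```

To row units: -0.12 m is -0.2, -0.005 m is -0.0083.

Call:
{"api": "play_rows", "payload": {"motion": [[[0, 0, -0.0083, 0, 0, 0], [0, 0, -0.0333, 0, 0, 0], [0, 0, -0.075, 0, 0, 0], [0, 0, -0.125, 0, 0, 0], [0, 0, -0.1667, 0, 0, 0], [0, 0, -0.2, 0, 0, 0], [0, 0, -0.2, 0, 0, 0], [0, 0, -0.2, 0, 0, 0]]]}}

```text
time_s: 4.85
position: [0.4443, 0.0048, 0.1402]
tcp_rot: [[-0.97, -0.242, 0.003], [-0.242, 0.97, -0.001], [-0.002, -0.001, -1.0]]
force: [-0.4, 0.3, -1.0]
opening: 0.507
grasp_force: 30.0
```

```bash
python3 go.py .565 -.2708 .12 182.9
```

```text
t 4.85 pos [0.4443 0.0048 0.1402] j [ -13.9   26.4  113.1    0.    40.3 -117.9] F [-0.4  0.3 -1. ] op 0.507 g 30.0
shift [-0.0504 -0.2966  0.0207] turn [-0.1  0.1 11.1]
```

To row units: -0.25 m is -0.4167, -0.002 m is -0.0033, 9.4 degrees is 0.1567.

Call:
{"api": "play_rows", "payload": {"motion": [[[-0.0033, -0.0167, 0, 0, 0, 0.0067], [-0.01, -0.0583, 0.0033, 0, 0, 0.0217], [-0.02, -0.1167, 0.0083, 0, 0, 0.0433], [-0.03, -0.18, 0.0133, 0, 0, 0.0667], [-0.0417, -0.2433, 0.0167, 0, 0, 0.0917], [-0.0517, -0.3067, 0.0217, 0, 0, 0.115], [-0.0617, -0.3667, 0.0267, 0, 0, 0.1367], [-0.07, -0.4167, 0.03, 0, 0, 0.1567]]]}}

```text
time_s: 5.52
position: [0.5451, -0.2308, 0.1188]
tcp_rot: [[-0.997, -0.077, -0.002], [-0.077, 0.997, 0.001], [0.002, 0.001, -1.0]]
force: [0.8, 1.1, -0.3]
opening: 0.507
grasp_force: 30.0
```

To row units: -0.048 m is -0.08, -0.001 m is -0.0017, 1.7 degrees is 0.0283.

Call:
{"api": "play_rows", "payload": {"motion": [[[-0.0017, -0.0333, 0, 0, 0, 0.0133], [-0.0017, -0.0583, 0, 0, 0, 0.0233], [-0.0017, -0.075, 0, 0, 0, 0.0283], [-0.0017, -0.08, 0, 0, 0, 0.0283], [-0.0017, -0.08, 0, 0, 0, 0.0283], [-0.0017, -0.08, 0, 0, 0, 0.0283]]]}}

```text
time_s: 6.02
position: [0.5491, -0.274, 0.1208]
tcp_rot: [[-0.999, -0.051, -0.002], [-0.051, 0.999, 0.002], [0.001, 0.002, -1.0]]
force: [-0.7, 0.9, -0.6]
opening: 0.51
grasp_force: 30.0
```

```bash
python3 go.py .565 -.2708 .095 182.9
```

```text
t 6.02 pos [ 0.5491 -0.274   0.1208] j [ -36.9   38.    89.3    0.    52.8 -129.9] F [-0.7  0.9 -0.6] op 0.51 g 30.0
shift [-0.016   0.0024  0.0258] turn [ 0.1 -0.1  0. ]
```

To row units: 0.0258 m is 0.043, -0.016 m is -0.0267.

Call:
{"api": "play_rows", "payload": {"motion": [[[-0.0067, 0.0017, 0.0067, 0, 0, 0], [-0.02, 0.004, 0.0233, 0, 0, 0], [-0.0267, 0.004, 0.0367, 0, 0, 0], [-0.0267, 0.004, 0.043, 0, 0, 0], [-0.0267, 0.004, 0.043, 0, 0, 0], [-0.0267, 0.004, 0.043, 0, 0, 0]]]}}

```text
time_s: 6.52
position: [0.5655, -0.2715, 0.0946]
tcp_rot: [[-0.999, -0.051, -0.001], [-0.051, 0.999, 0.001], [0.001, 0.001, -1.0]]
force: [-0.8, -0.0, -0.6]
opening: 0.51
grasp_force: 30.0
```

```bash
python3 go.py .565 -.2708 .0802 182.9; python3 - <<'E'
from h import *
a=imaging.capture("side");b=imaging.capture("top")
x,y=proj(a,[.565,-.271,.07]).astype(int);u,v=proj(b,[.565,-.271,.07]).astype(int)
A=a["frame"][y-40:y+40,x-50:x+50];B=b["frame"][v-40:v+40,u-50:u+50];print(x,y,u,v)
cv2.imwrite("pics/hover.png",np.hstack([cv2.resize(i,None,fx=4,fy=4,interpolation=cv2.INTER_CUBIC) for i in(A,B)])[:,:,::-1])
E
```

```text
t 6.52 pos [ 0.5655 -0.2715  0.0946] j [ -35.8   40.9   88.1   -0.    51.1 -128.8] F [-0.8 -0.  -0.6] op 0.51 g 30.0
shift [0.0004 0.0007 0.0144] turn [ 0.1 -0.1  0. ]
269 279 341 187
```

View pics/hover.png

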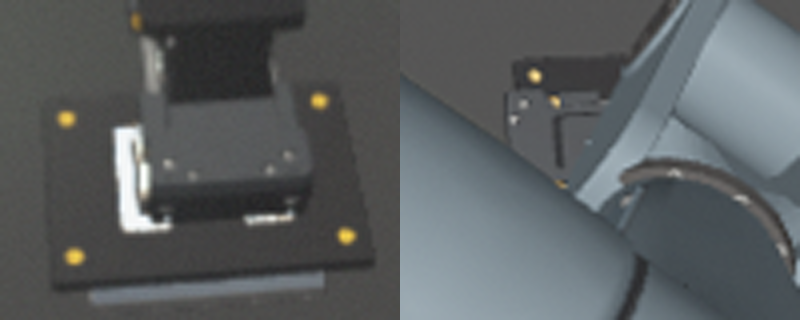

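The gripper is centred over the nest. In the left half the rim's near arm shows at (130,180), and the tile itself is mostly hidden. I'll lower it in steps and watch the force.

To row units: 0.013 m is 0.0217, 0.0004 m is 0.0007.

Call:
{"api": "play_rows", "payload": {"motion": [[[0.0007, 0.0008, 0.005, 0, 0, 0], [0.0007, 0.0008, 0.0117, 0, 0, 0], [0.0007, 0.0008, 0.0167, 0, 0, 0], [0.0007, 0.0008, 0.02, 0, 0, 0], [0.0007, 0.0008, 0.0217, 0, 0, 0], [0.0007, 0.0008, 0.0217, 0, 0, 0], [0.0007, 0.0008, 0.0217, 0, 0, 0]]]}}

```text
time_s: 7.2
position: [0.5653, -0.2717, 0.0823]
tcp_rot: [[-0.999, -0.051, -0.0], [-0.051, 0.999, 0.0], [0.0, 0.0, -1.0]]
force: [-0.2, 0.9, -0.8]
opening: 0.512
grasp_force: 30.0
```

```bash
python3 go.py .565 -.2708 .0794 182.9
```

```text
t 7.2 pos [ 0.5653 -0.2717  0.0823] j [ -35.9   41.9   88.5    0.    49.6 -128.8] F [-0.2  0.9 -0.8] op 0.512 g 30.0
shift [0.0003 0.0009 0.0029] turn [ 0. -0. -0.]
```

To row units: 0.0035 m is 0.0058, 0.003 m is 0.005.

Call:
{"api": "play_rows", "payload": {"motion": [[[0, 0, 0.0017, 0, 0, 0], [0, 0, 0.0033, 0, 0, 0], [0, 0, 0.005, 0, 0, 0], [0, 0, 0.0058, 0, 0, 0], [0, 0, 0.0058, 0, 0, 0], [0, 0, 0.0058, 0, 0, 0]]]}}

```text
time_s: 7.7
position: [0.5655, -0.2717, 0.0795]
tcp_rot: [[-0.999, -0.051, 0.0], [-0.051, 0.999, -0.0], [-0.0, -0.0, -1.0]]
force: [-1.0, 1.3, 4.8]
opening: 0.508
grasp_force: 30.0
```

To row units: -0.035 m is -0.0583, -0.025 m is -0.0417.

Call:
{"api": "play_rows", "payload": {"motion": [[[0, 0, -0.0017, 0, 0, 0], [0, 0, -0.0017, 0, 0, 0], [0, 0, -0.0017, 0, 0, 0], [0, 0, -0.0017, 0, 0, 0], [0, 0, -0.0167, 0, 0, 0], [0, 0, -0.0417, 0, 0, 0], [0, 0, -0.0583, 0, 0, 0], [0, 0, -0.0583, 0, 0, 0]]], "fingers": 0.06}}

```text
time_s: 8.37
position: [0.5669, -0.2727, 0.1167]
tcp_rot: [[-0.999, -0.051, 0.004], [-0.051, 0.999, -0.003], [-0.004, -0.003, -1.0]]
force: [0.6, -0.2, 1.1]
opening: 0.686
grasp_force: 0.0
```

Call:
{"api": "play_rows", "payload": {"motion": [[[0, 0, 0, 0, 0, 0], [0, 0, 0, 0, 0, 0], [0, 0, 0, 0, 0, 0], [0, 0, 0, 0, 0, 0], [0, 0, 0, 0, 0, 0], [0, 0, 0, 0, 0, 0], [0, 0, 0, 0, 0, 0], [0, 0, 0, 0, 0, 0]]], "fingers": 0}}

```text
time_s: 9.03
position: [0.5653, -0.2716, 0.1137]
tcp_rot: [[-0.999, -0.051, -0.0], [-0.051, 0.999, 0.0], [0.0, 0.0, -1.0]]
force: [-0.2, -0.2, 0.4]
opening: 0.166
grasp_force: 0.0
```

```bash
python3 go.py .565 -.2708 .085 182.9; python3 - <<'E'
from h import *
a=imaging.capture("side");x,y=proj(a,[.565,-.271,.07]).astype(int)
A=a["frame"][y-40:y+40,x-50:x+50]
cv2.imwrite("pics/placed.png",cv2.resize(A,None,fx=6,fy=6,interpolation=cv2.INTER_CUBIC)[:,:,::-1])
E
```

```text
t 9.03 pos [ 0.5653 -0.2716  0.1137] j [ -35.9   39.4   87.6   -0.    53.1 -128.8] F [-0.2 -0.2  0.4] op 0.166 g 0.0
shift [0.0002 0.0008 0.0287] turn [ 0. -0.  0.]
```

View pics/placed.png

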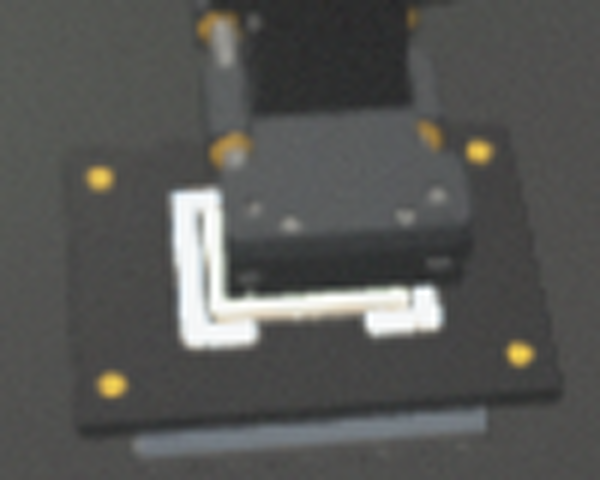

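The picture shows the tile inside the rim: its edge runs at (215,250)–(410,300), inside the white rim at (185,270), and it looks parallel to it. Now I'll press with the closed fingers.

To row units: 0.0302 m is 0.0503, 0.029 m is 0.0483.

Call:
{"api": "play_rows", "payload": {"motion": [[[0, 0.0008, 0.01, 0, 0, 0], [0, 0.0008, 0.0233, 0, 0, 0], [0, 0.0008, 0.035, 0, 0, 0], [0, 0.0008, 0.0417, 0, 0, 0], [0, 0.0008, 0.045, 0, 0, 0], [0, 0.0008, 0.0483, 0, 0, 0], [0, 0.0008, 0.0503, 0, 0, 0], [0, 0.0008, 0.0503, 0, 0, 0]]]}}

```text
time_s: 9.75
position: [0.5646, -0.2707, 0.0854]
tcp_rot: [[-0.999, -0.051, -0.002], [-0.051, 0.999, 0.001], [0.002, 0.001, -1.0]]
force: [-3.7, 2.8, 11.5]
opening: 0.002
grasp_force: 5.6
```

To row units: 0.0003 m is 0.0005.

Call:
{"api": "play_rows", "payload": {"motion": [[[0, 0, 0.0005, 0, 0, 0], [0, 0, 0.0005, 0, 0, 0], [0, 0, 0.0005, 0, 0, 0], [0, 0, 0.0005, 0, 0, 0]]]}}

```text
time_s: 10.08
position: [0.5646, -0.2706, 0.0854]
tcp_rot: [[-0.999, -0.051, -0.001], [-0.051, 0.999, 0.001], [0.001, 0.001, -1.0]]
force: [-4.0, 3.0, 13.4]
opening: 0.007
grasp_force: 6.3
```

To row units: -0.1 m is -0.1667, -0.02 m is -0.0333.

Call:
{"api": "play_rows", "payload": {"motion": [[[0, 0, -0.0083, 0, 0, 0], [0, 0, -0.0333, 0, 0, 0], [0, 0, -0.0833, 0, 0, 0], [0, 0, -0.1333, 0, 0, 0], [0, 0, -0.1583, 0, 0, 0], [0, 0, -0.1667, 0, 0, 0], [0, 0, -0.1667, 0, 0, 0], [0, 0, -0.1667, 0, 0, 0]]]}}

```text
time_s: 10.75
position: [0.5649, -0.2708, 0.1827]
tcp_rot: [[-0.999, -0.051, -0.001], [-0.051, 0.999, 0.001], [0.001, 0.001, -1.0]]
force: [0.3, 0.4, 0.3]
opening: 0.005
grasp_force: 0.0
```

```bash
python3 go.py .5835 .342 .15 182.9
```

```text
t 10.75 pos [ 0.5649 -0.2708  0.1827] j [ -35.8   34.1   84.9    0.    61.  -128.7] F [0.3 0.4 0.3] op 0.005 g 0.0
shift [-0.0496  0.6111  0.0331] turn [ 0.  -0.1 -0. ]
```

Before crossing over, I'll measure the placed tile, now in the open.

To row units: 0.305 m is 0.5083, -0.001 m is -0.0017.

Call:
{"api": "play_rows", "payload": {"motion": [[[-0.0017, 0.025, 0, 0, 0, 0], [-0.0417, 0.5083, 0, 0, 0, 0], [-0.0417, 0.5083, 0, 0, 0, 0], [-0.0417, 0.5083, 0, 0, 0, 0], [-0.0417, 0.5083, 0, 0, 0, 0], [-0.0417, 0.5083, 0, 0, 0, 0], [-0.0417, 0.5083, 0, 0, 0, 0], [-0.0417, 0.5083, 0, 0, 0, 0]]]}}

```text
time_s: 11.42
position: [0.5728, 0.0379, 0.1817]
tcp_rot: [[-0.999, -0.051, -0.004], [-0.051, 0.999, 0.001], [0.004, 0.001, -1.0]]
force: [1.3, 0.6, -0.9]
opening: 0.009
grasp_force: 0.0
```

To row units: 0.28 m is 0.4667, 0.038 m is 0.0633.

Call:
{"api": "play_rows", "payload": {"motion": [[[-0.005, 0.0633, 0.005, 0, 0, 0], [-0.0417, 0.4667, 0.0333, 0, 0, 0], [-0.0417, 0.4667, 0.0333, 0, 0, 0], [-0.0417, 0.4667, 0.0333, 0, 0, 0], [-0.0417, 0.4667, 0.0333, 0, 0, 0], [-0.0417, 0.4667, 0.0333, 0, 0, 0], [-0.0417, 0.4667, 0.0333, 0, 0, 0], [-0.0417, 0.4667, 0.0333, 0, 0, 0]]]}}

```text
time_s: 12.08
position: [0.5829, 0.3231, 0.1609]
tcp_rot: [[-0.998, -0.057, -0.003], [-0.057, 0.998, 0.003], [0.002, 0.003, -1.0]]
force: [0.6, -1.2, -0.3]
opening: 0.007
grasp_force: 0.0
```

```bash
python3 go.py .5835 .342 .133 182.9; python3 - <<'E'
from h import *
o=[]
for c in("top","side"):
    a=imaging.capture(c);x,y=proj(a,[.565,-.271,.07]).astype(int)
    o.append(cv2.resize(a["frame"][y-40:y+40,x-50:x+50],None,fx=4,fy=4,interpolation=cv2.INTER_CUBIC))
cv2.imwrite("pics/placed2.png",np.hstack(o)[:,:,::-1])
E
```

```text
t 12.08 pos [0.5829 0.3231 0.1609] j [ 19.3  38.5  79.7   0.2  62.  -74. ] F [ 0.6 -1.2 -0.3] op 0.007 g 0.0
shift [-0.0018  0.0188  0.0279] turn [ 0.2 -0.1  0.4]
```

View pics/placed2.png

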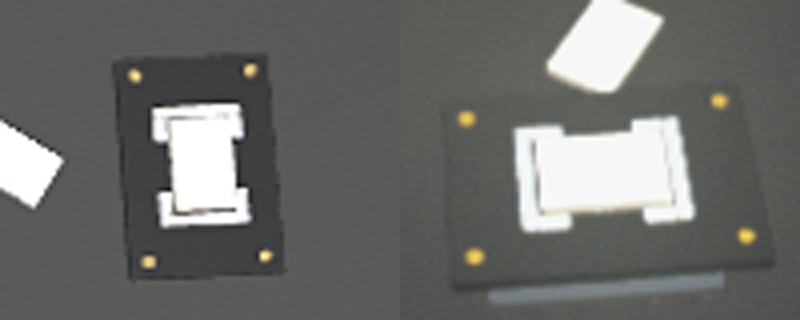

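The tile lies flat inside the rim in both views: top at crop (203,165), side at (605,170). Now the key.

To row units: 0.041 m is 0.0683, 0.0188 m is 0.0313.

Call:
{"api": "play_rows", "payload": {"motion": [[[-0.0017, 0.0133, 0.0083, 0, 0, 0], [-0.003, 0.03, 0.025, 0, 0, 0], [-0.003, 0.0313, 0.0467, 0, 0, 0], [-0.003, 0.0313, 0.0617, 0, 0, 0], [-0.003, 0.0313, 0.0683, 0, 0, 0], [-0.003, 0.0313, 0.0683, 0, 0, 0], [-0.003, 0.0313, 0.0683, 0, 0, 0]]]}}

```text
time_s: 12.77
position: [0.5864, 0.3338, 0.1218]
tcp_rot: [[-0.999, -0.05, -0.001], [-0.05, 0.999, -0.001], [0.001, -0.0, -1.0]]
force: [0.2, 0.4, 0.8]
opening: 0.004
grasp_force: 0.0
```

```bash
python3 go.py .5835 .342 .101 182.9
```

```text
t 12.77 pos [0.5864 0.3338 0.1218] j [ 20.2  41.8  79.8  -0.   58.5 -72.7] F [0.2 0.4 0.8] op 0.004 g 0.0
shift [0.0025 0.0084 0.0208] turn [-0.  -0.1 -0. ]
```

To row units: 0.011 m is 0.0183, 0.0084 m is 0.014.

Call:
{"api": "play_rows", "payload": {"motion": [[[0.0017, 0.0067, 0, 0, 0, 0], [0.0042, 0.014, 0.0017, 0, 0, 0], [0.0042, 0.014, 0.005, 0, 0, 0], [0.0042, 0.014, 0.01, 0, 0, 0], [0.0042, 0.014, 0.015, 0, 0, 0], [0.0042, 0.014, 0.0183, 0, 0, 0], [0.0042, 0.014, 0.0183, 0, 0, 0], [0.0042, 0.014, 0.0183, 0, 0, 0]]]}}

```text
time_s: 13.43
position: [0.5836, 0.343, 0.1118]
tcp_rot: [[-0.999, -0.051, 0.0], [-0.051, 0.999, 0.0], [-0.0, 0.0, -1.0]]
force: [-0.8, 0.7, 3.3]
opening: 0.006
grasp_force: 1.8
```

```bash
python3 go.py .5835 .342 .101 182.9
```

```text
t 13.43 pos [0.5836 0.343  0.1118] j [ 21.   42.6  79.8   0.   57.5 -71.9] F [-0.8  0.7  3.3] op 0.006 g 1.8
shift [ 0.0001 -0.001   0.0108] turn [ 0.  0. -0.]
```

To row units: 0.01 m is 0.0167, 0.006 m is 0.01.

Call:
{"api": "play_rows", "payload": {"motion": [[[0, 0, 0.0025, 0, 0, 0], [0, 0, 0.005, 0, 0, 0], [0, 0, 0.0075, 0, 0, 0], [0, 0, 0.01, 0, 0, 0], [0, 0, 0.0125, 0, 0, 0], [0, 0, 0.015, 0, 0, 0], [0, 0, 0.0167, 0, 0, 0], [0, 0, 0.0167, 0, 0, 0]]]}}

```text
time_s: 14.1
position: [0.5836, 0.343, 0.102]
tcp_rot: [[-0.999, -0.051, 0.0], [-0.051, 0.999, 0.0], [-0.0, 0.0, -1.0]]
force: [-1.2, -0.8, 7.5]
opening: 0.007
grasp_force: 3.8
```

```bash
python3 go.py .5835 .342 .101 182.9
```

```text
t 14.1 pos [0.5836 0.343  0.102 ] j [ 21.   43.4  80.1   0.   56.5 -71.9] F [-1.2 -0.8  7.5] op 0.007 g 3.8
shift [ 0.0002 -0.001   0.001 ] turn [ 0.  0. -0.]
```

To row units: 0.0006 m is 0.001.

Call:
{"api": "play_rows", "payload": {"motion": [[[0, 0, 0.001, 0, 0, 0], [0, 0, 0.001, 0, 0, 0], [0, 0, 0.001, 0, 0, 0], [0, 0, 0.001, 0, 0, 0], [0, 0, 0.001, 0, 0, 0], [0, 0, 0.001, 0, 0, 0]]]}}

```text
time_s: 14.6
position: [0.5836, 0.343, 0.1017]
tcp_rot: [[-0.999, -0.051, 0.0], [-0.051, 0.999, 0.0], [-0.0, 0.0, -1.0]]
force: [-2.6, 0.7, 7.5]
opening: 0.006
grasp_force: 3.9
```

```bash
python3 go.py .5835 .342 .101 182.9; python3 - <<'E'
from h import *
o=[]
for c,p in(("side",[.5835,.342,.07]),("side",[.565,-.271,.07])):
    a=imaging.capture(c);x,y=proj(a,p).astype(int)
    o.append(cv2.resize(a["frame"][y-30:y+30,x-40:x+40],None,fx=5,fy=5,interpolation=cv2.INTER_CUBIC))
cv2.imwrite("pics/key.png",np.hstack(o)[:,:,::-1])
E
```

```text
t 14.6 pos [0.5836 0.343  0.1017] j [ 21.   43.4  80.1   0.   56.5 -71.9] F [-2.6  0.7  7.5] op 0.006 g 3.9
shift [ 0.0002 -0.001   0.0007] turn [0. 0. 0.]
```

View pics/key.png

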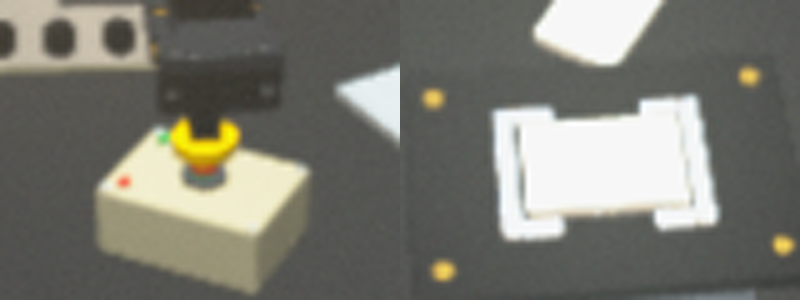

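The fingers press the middle of the cap at (205,145). The white of the stem is gone, and only red with a trace of green shows above the collar at (205,170). Travel is about 11.3 mm at 7.5 N, and the tile is still in place. I'll hand in.

```bash
python3 -c "
from rig import bot
print(bot.hand_in())"
```

```text
the job is handed in; nothing more can be done
None
```

I handed the job in at about 15 s: the white tile lies flat in the nest after a 13 N press, and the gripper is still holding the key at about 11 mm of travel (7.5 N). The hand-in call returned no verdict.

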